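# Hook the lens slide out of the gap

## Task

A lens slide has fallen into the narrow gap between the white jar crate and the sprung glass pane. Take the telescopic hook rod off its hanger, reach down behind the slide and drag it gently along the table out of the open end of the gap, touching it with the rod only, until it lies flat and wholly clear just outside. Then hang the rod back upright on its hanger; do not press hard on the glass, the slide, the crate or the table, and leave the jars and the bottle where they stand.

Things in the scene. Friction and masses are not known exactly. Their poses are not given: they have to be found in the camera images.
- crate: White open-topped crate of jars, fixed, 80 mm tall (jars lower). Origin on the table in mid-width of the gap beside it; z up. The gap runs along the crate's y from its mouth at y = -100 to y = +150 mm. Its walls: the crate's flat side at x = -15 mm (crate body from there to x = -160) and the glass pane. Its floor is the table. Above 80 mm all is free.
- mouth (a point): Point on the table in mid-width of the gap's open end, axes as the crate's: inside the gap is +y, outside -y. Two aluminium posts hold the pane: 20 mm square, 77 mm tall, centred 41 mm to the +x side, at 8 mm and 234 mm in +y from here.
- pane (a joint): How far (m) the upright 6 mm glass pane, 77 mm tall, is pushed from the crate. Its inner face is at crate x = 12 mm + this value: 0.003 with the slide pinched (gap 30 mm wide), 0 when the slide is out (27 mm), stop at 0.012. Springs press it to the crate with 2.1 N at 0 and 0.3 N more per mm. Keep below 0.009.
- lens: Lens slide: flat black block, 30 mm across (x), 46 mm long (y), 6 mm thick with rounded edges (a foot not low on the table rides over it), a small lens on top (3 mm more), 35 to 70 g. Lies flat in the gap, lengthwise, pinched by the pane: 2 to 8 N slide it. Origin: centre of its underside. At least 60 mm of the gap is free behind it (+y). Touch with the rod only, under 15 N.
- hanger: Fixed aluminium stand; its fork, 185 mm up, carries the rod. Two level prongs along its x, from x = -24 to +40 mm, each 10 mm wide and 8 mm deep, 16 mm slot between them, open towards -x. Post at x = 41 to 59 mm, foot plate at x = 18 to 98 mm; nothing is higher than the prongs. Origin on the table below the hanging place.
- hang (a point): The hanging place: middle of the slot, level with the prongs' tops, where the underside of the rod's collar rests. Axes as the hanger's.
- rod: Telescopic hook rod, upright, 140 g. Origin: underside centre of its collar (34 mm diameter, 4 mm thick). Below: a 9 mm tube, 60 mm long, then a 6 mm leg bent into a foot along the rod's +x, 6 mm thick, from x = -3 to +16 mm. The leg is pulled out by an unmeasured, fixed amount: the foot's underside is 108 to 160 mm below the origin. Find it by touching the table gently.
- handle (a point): Point on the rod's axis 40 mm above its origin, where to grip: the wooden handle, 4 to 64 mm above the origin, 26 mm in the rod's x and 16 mm in its y (grip across y).
- jar_a: Closed glass jar, 60 mm diameter, 85 mm tall, standing. Origin under its centre. Leave alone.
- jar_b: Another such jar. Leave alone.
- bottle: Green glass bottle, 72 mm diameter, 220 mm tall, standing. Origin under its centre. Leave alone.
- table: The table, its top at z = 0, which is also the floor of the gap. Press on it with less than 20 N: lower the foot at about 10 mm/s, since the touch is hard and sudden.
Not all that is in view belongs to the job. Of the things that look like the lens, take the one that is farthest from the robot's base at the start. Of the things shaped like the hanger, the aluminium one is meant.

How it is judged (in metres and radians):
On the way, in this order (a step that is already met when the one before it is completed fails the run):
1. the rod is taken off its hanger (distance between rod and hang above 0.08 m), for 0.2 s.
2. the slide is dragged wholly out of the gap (y of lens in the frame of mouth below -0.027 m), for 0.2 s.
At the end, for the whole second after the job is handed in: The slide lies flat and still on the table outside the gap's open end, its centre 25 to 150 mm out from the mouth and within 80 mm of the gap's line. The rod hangs still in the fork, upright within 0.12 rad, its collar on the prongs within 5 mm in height and 15 mm sideways (y of lens in the frame of mouth between -0.15 and -0.025 m and x of lens in the frame of mouth between -0.08 and 0.08 m and height (world z) of lens below 0.005 m and angle between lens's own z axis and vertical below 0.1 rad and linear speed of lens below 0.01 m/s and horizontal distance between rod and hang below 0.015 m and z of rod in the frame of hang between -0.005 and 0.005 m and angle between rod's own z axis and vertical below 0.12 rad and linear speed of rod below 0.03 m/s); the robot touches nothing.
It fails at once if the rod presses on the table with more than 20 N (contact force between rod and table above 20 N).
It fails at once if the rod presses on the slide with more than 15 N (contact force between rod and lens above 15 N).
It fails at once if the rod presses on the crate or pane with more than 15 N, or the pane is pushed back past 9 mm (contact force between rod and crate above 15 N or value of joint pane above 0.009 m).
It fails at once if the gripper or arm touches the slide (contact force between any of the fingers, the arm and lens above 0.5 N).
It fails at once if a jar or the bottle is moved more than 20 mm (distance of any of jar_a, jar_b, bottle from where it was at the start of the episode above 0.02 m).
It also fails if it takes over 64 s, if anything falls off the work surface, if the arm or the gripper's body presses on something with over 40 N, if the wrist force passes 120 N, or if a joint passes its speed limit or range.

## Robot

A 6-joint arm with a two-finger parallel gripper is mounted at the origin on the work surface. World frame = base frame: x ahead of the robot, y to its left, z up, the work surface at z = 0. Lengths are in m, angles in degrees, forces in N, time in s.
With the tool pointing down it reaches from about 0.25 to 0.725 m from the base axis. Payload 9.7 kg.
Tool frame: the origin (TCP) lies on the centre line of the jaws, within the pads' length; the fingertips stand 14 mm ahead of it and the grasp point (between the pads) lies 5 mm behind it; z points along the fingers, y is the line along which they close (so a half turn about z gives the same grasp; the last joint's range is limited). The gripper opens to 85 mm and grips with 20 to 120 N. Pads are 22 mm wide; open, the fingers measure 114 mm over their backs; the gripper's body (76 mm by 85 mm) begins 54 mm behind the grasp point. The pads swing forward as they close: fully open they stand 13 mm farther back than shut.
Start: joints at [-71.734, 4.979, 10.078, 95.1, 0, 90], TCP at [0.172, -0.522, 0.208] pointing down, gripper open.
Joint ranges: [-179.16, 179.16], [-48.56, 103.87], [-65.8, 70.77], [-126.05, 130.52], [-82.76, 87.17], [-180, 180]. Speed limits (degrees/s): [127.2, 127.2, 147.25, 180, 180, 180].

## Interface

Orientations are given as [roll, pitch, yaw] about the fixed x, y, z axes, in that order (R = Rz(yaw) Ry(pitch) Rx(roll)).
In Python, from workcell import bot, camera, get_calibration, ticket gives the robot as it stands. The module is installed in compiled form; this text tells all that it offers.
- The arm moves only by the tool send_rows, never from a script. Its arguments are lists of equal length, an entry for each row: "linear": the shift along the tool's x, y, z in m, a list of three; "twist": the turn, a rotation vector about the tool's x, y, z in units of 10 degrees (1.0 is 10 degrees), a list of three; "gripper": the opening in per cent of the stroke, from 0 (shut) to 100 (fully open). In form: {"linear": [[x, y, z], ...], "twist": [[wx, wy, wz], ...], "gripper": [gripper, ...]}. A call has 1 to 8 rows; each row shifts and turns the commanded pose from where the row before left it, along the tool's axes as they then stand; what a row does not reach is not made up. A row lasts 1/8 s, in which the tool goes at most 62.5 mm and 10.7 degrees, less where a joint would pass 70% of its speed; a pose out of reach is approached as far as the arm can. A call with a gripper value outside its range is refused whole. The fingers move at their own pace and stop on an object; "grip_force" is the grip in N (left out, the last holds). Time passes only in rows, so rows that do not move let the fingers close. It gives the time, the measured TCP pose, the force, the opening and the grip force at its end, in the units of the state.
- bot.get_obs(): the state, without advancing time (a new reading comes with each control period).
- camera(name): name is "scene" or "side" or "wrist"; returns the picture (384x512x3 uint8, red, green, blue); there is no depth.
- get_calibration(name): a dict with "fx", "fy", "cx", "cy" (pixels), "origin" and "orientation" of the camera in the world; the wrist camera has in their place "hand_eye" (4x4, takes a point from camera to tool coordinates, whose origin is the TCP and whose axes are the flange's). Camera axes: x right, y down, z forward; pixel columns grow to the right and rows downward; lengths in m; the calibration is good to about 2 mm. The wrist camera is an equidistant fisheye: a pixel r from the principal point sees the ray r / f radians off the axis. A picture is of the moment at which its call begins: read the wrist's pose just before it. get_calibration takes no time and is no camera call.
- ticket.job_done(): hands the job in; it is judged then, once.
The state is a dict: "time": time; "q": joint angles; "qd": joint speeds; "joint_efforts": joint torques, N m; "ee_pos": TCP position; "tcp_rot": TCP orientation; "wrist_force": force on the tool from outside, world axes, zero at the start; "torque": the same for the moment, N m; "opening": finger opening in m; "grasp_force": force on a finger pad.
Only numpy, scipy, OpenCV 4.12 (cv2) and the standard library are available. Lean on these libraries where they do the work, as an engineer would, in place of code of your own. Each camera call takes 0.05 s, during which the arm holds its last target. There are 200 camera calls.

## Working session

There is one attempt and no reset: what is moved stays moved. The work goes in short steps, Python scripts to look and compute and a tool call to move; the robot and the scene stay as the last step left them, time stands still between calls to the robot, and variables do not carry over. Pictures are saved under pics/ and viewed, at most 10 in all, crops included, and the job is handed in when it is done.

Besides the shell and the picture viewer there is one more tool, called after "Request:" as name(argument=value, ...), one argument or row to a line, values as JSON. send_rows: Moves the arm, as the interface text tells. Its arguments: {"type":"object","properties":{"linear":{"type":"array"},"twist":{"type":"array"},"gripper":{"type":"array"},"grip_force":{"type":"number"}},"required":["linear","twist","gripper"]}

```bash
mkdir -p pics; python3 - <<'E'
from workcell import bot, camera, get_calibration
import cv2
o=bot.get_obs(); print({k:o[k] for k in('time','ee_pos','tcp_rot','opening','wrist_force')})
ims=[]
for n in('scene','side','wrist'):
    im=camera(n)[:,:,::-1]; cv2.imwrite(f'pics/{n}0.png',im); c=get_calibration(n); print(n,c)
E
```

```text
{'time': 0.0, 'ee_pos': array([ 0.17229513, -0.52204819,  0.20687417]), 'tcp_rot': array([-1.79923510e+02,  1.13230303e-03,  1.82631887e+01]), 'opening': 0.08525705438725924, 'wrist_force': array([0.63919903, 0.0041319 , 0.00103759])}
scene {'fx': 382.14970142839707, 'fy': 382.14970142839707, 'cx': 256.7677278304962, 'cy': 194.45445102847597, 'origin': array([0.95488457, 0.25117187, 0.82253115]), 'orientation': array([-141.22458271,   -0.96073468,  135.90999976])}
side {'fx': 383.21373750348187, 'fy': 383.21373750348187, 'cx': 254.65151250491616, 'cy': 194.56003035408202, 'origin': array([0.44451683, 0.70988589, 0.64802524]), 'orientation': array([-120.91161475,   -1.0326728 , -170.78062196])}
wrist {'fx': 297.3186396354542, 'fy': 297.3186396354542, 'cx': 253.56752104430413, 'cy': 188.85198836947072, 'hand_eye': array([[ 5.25098051e-04, -9.58661704e-01, -2.84547821e-01,
         7.28807115e-02],
       [ 9.99999360e-01,  2.18353697e-04,  1.10972696e-03,
        -1.31275643e-03],
       [-1.00172067e-03, -2.84548222e-01,  9.58661205e-01,
        -1.66923305e-01],
       [ 0.00000000e+00,  0.00000000e+00,  0.00000000e+00,
         1.00000000e+00]])}
```

View pics/scene0.png

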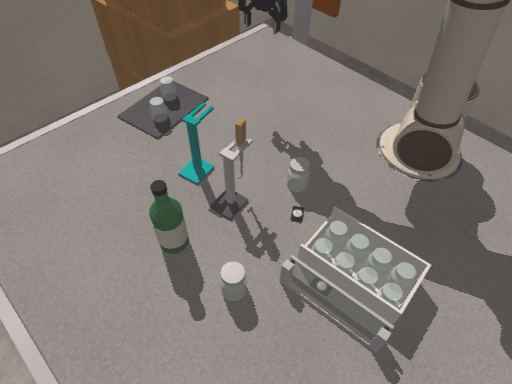

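View pics/side0.png

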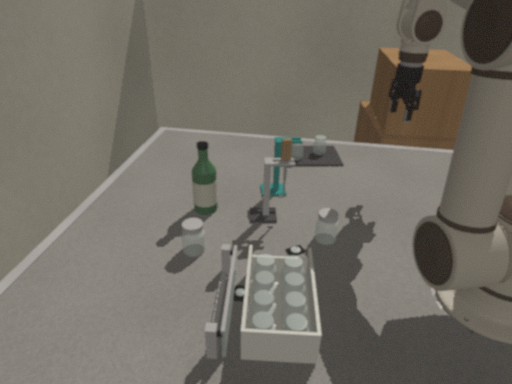

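The scene view shows two lens-like items: one in the gap at scene (322,286) and one on open table at (297,214). The tray at (165,105) also holds small dark items. There are two hangers: aluminium, carrying the rod, at (230,180), and teal at (197,150). Next I'll look at close crops.

```bash
cat > h.py <<'E'
import numpy as np, cv2
from scipy.spatial.transform import Rotation as R
from workcell import bot, camera, get_calibration
def ray(n,p):
    c=get_calibration(n); d=R.from_euler('xyz',c['orientation'],degrees=True).as_matrix()@[(p[0]-c['cx'])/c['fx'],(p[1]-c['cy'])/c['fy'],1]
    return np.array(c['origin']),d/np.linalg.norm(d)
def plane(n,p,z):
    o,d=ray(n,p); return o+d*(z-o[2])/d[2]
def tri(a,b):
    (o1,d1),(o2,d2)=ray('scene',a),ray('side',b)
    s=np.linalg.lstsq(np.c_[d1,-d2],o2-o1,rcond=None)[0]
    p,q=o1+d1*s[0],o2+d2*s[1]; return (p+q)/2,np.linalg.norm(p-q)
def proj(n,P):
    c=get_calibration(n); v=R.from_euler('xyz',c['orientation'],degrees=True).as_matrix().T@(np.array(P)-c['origin'])
    return np.array([c['fx']*v[0]/v[2]+c['cx'],c['fy']*v[1]/v[2]+c['cy']])
E
python3 - <<'E'
from h import *
a=cv2.imread('pics/scene0.png')[200:350,270:440]; b=cv2.imread('pics/side0.png')[235:365,195:325]
c=cv2.imread('pics/scene0.png')[85:235,170:320]
f=lambda i,s:cv2.resize(i,None,fx=s,fy=s,interpolation=cv2.INTER_CUBIC)
W=np.zeros((600,800,3),np.uint8)
A=f(a,2.4);B=f(b,3.0)
W[:A.shape[0],:A.shape[1]]=A; W[:390,410:800]=B
cv2.imwrite('pics/crops.png',W)
cv2.imwrite('pics/hang.png',f(c,4))
for p in [(322,286),(297,214),(170,100),(160,120)]: q=plane('scene',p,0.006);print(p,q,np.hypot(*q[:2]))
for p in [(231,215)]:print(plane('scene',p,0))
E
```

```text
(322, 286) [0.56753039 0.08720324 0.006     ] 0.5741908625266939
(297, 214) [ 0.45737142 -0.09012574  0.006     ] 0.4661665590534086
(170, 100) [ 0.41667619 -0.70871845  0.006     ] 0.8221319177705284
(160, 120) [ 0.50141696 -0.64637634  0.006     ] 0.8180594920027721
[ 0.58320412 -0.2105859   0.        ]
```

View pics/crops.png

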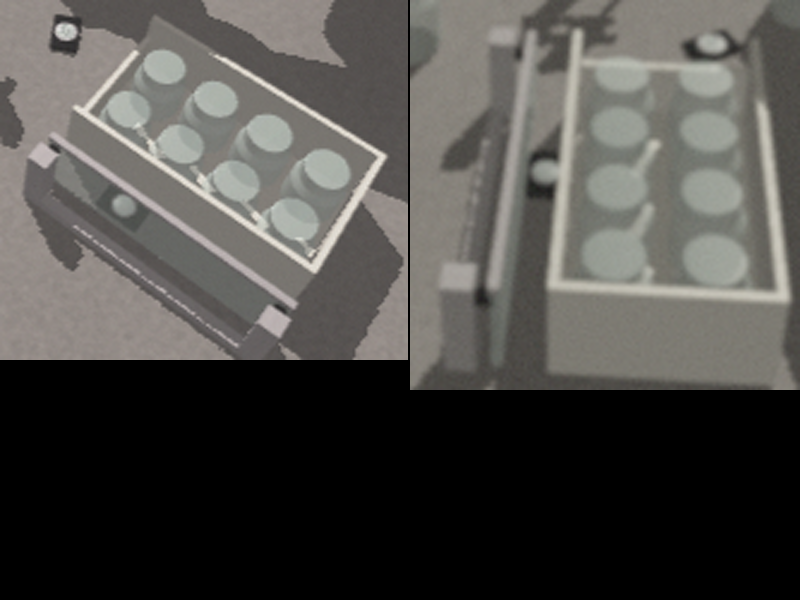

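View pics/hang.png

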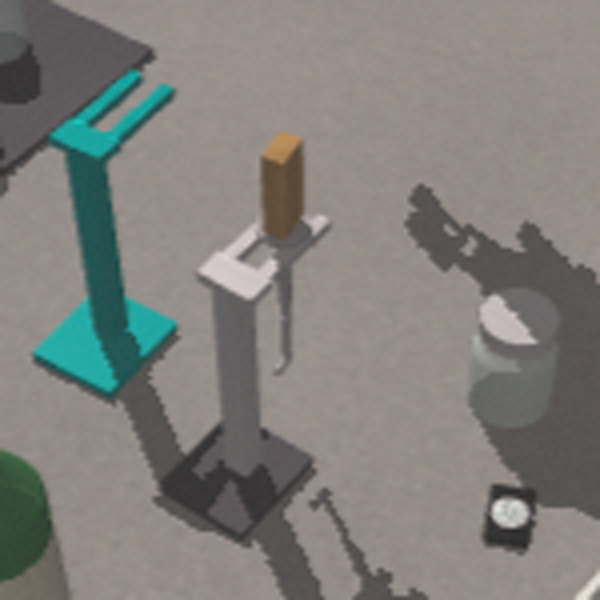

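```bash
python3 - <<'E'
from h import *
S=lambda p:(p[0]/2.4+270,p[1]/2.4+200); D=lambda p:((p[0]-410)/3+195,p[1]/3+235)
H=lambda p:(p[0]/4+170,p[1]/4+85)
for nm,p,z in [('rimA',(75,108),.08),('rimB',(316,268),.08),('rimC',(384,156),.08),('postL',(42,157),.077),('postR',(273,321),.077),('lenstop',(124,206),.009),('paneL',(52,137),.077),('paneR',(295,305),.077)]:
    print(nm,plane('scene',S(p),z).round(4))
for nm,p,z in [('rimA',(576,31),.08),('rimB',(552,290),.08),('rimC',(788,297),.08),('postL',(505,38),.077),('postR',(460,277),.077),('lenstop',(547,171),.009),('paneL',(531,33),.077),('paneR',(490,294),.077)]:
    print('side',nm,plane('side',D(p),z).round(4))
for nm,p,z in [('tip1',(313,221),.185),('tip2',(240,247),.185),('backL',(198,270),.185),('backR',(248,299),.185),('tipR',(328,222),.185),('tipL',(259,230),.185),('footL',(160,488),0),('footB',(237,537),0),('footR',(312,465),0),('handletopC',(283,145),.249),('collarC',(286,236),.189)]: print(nm,plane('scene',H(p),z).round(4))
E
```

```text
rimA [0.5596 0.0055 0.08  ]
rimB [0.5292 0.2489 0.08  ]
rimC [0.3927 0.2339 0.08  ]
postL [0.6185 0.0183 0.077 ]
postR [0.5913 0.2491 0.077 ]
lenstop [0.5692 0.087  0.009 ]
paneL [0.5967 0.0105 0.077 ]
paneR [0.5671 0.2542 0.077 ]
side rimA [0.559  0.0041 0.08  ]
side rimB [0.5311 0.2515 0.08  ]
side rimC [0.3906 0.2317 0.08  ]
side postL [0.6129 0.0191 0.077 ]
side postR [0.5887 0.2494 0.077 ]
side lenstop [0.5663 0.0867 0.009 ]
side paneL [0.5941 0.0093 0.077 ]
side paneR [0.5677 0.2585 0.077 ]
tip1 [ 0.489  -0.2439  0.185 ]
tip2 [ 0.536  -0.2573  0.185 ]
backL [ 0.5666 -0.2597  0.185 ]
backR [ 0.561  -0.2222  0.185 ]
tipR [ 0.483  -0.2371  0.185 ]
tipL [ 0.518  -0.2604  0.185 ]
footL [ 0.6065 -0.269   0.    ]
footB [ 0.5956 -0.2035  0.    ]
footR [ 0.519  -0.2132  0.    ]
handletopC [ 0.5054 -0.2514  0.249 ]
collarC [ 0.5125 -0.2424  0.189 ]
```

```bash
python3 - <<'E'
from h import *
H=lambda p:(p[0]/4+170,p[1]/4+85)
P=[plane('scene',H(p),.249)[:2] for p in [(262,157),(283,134),(303,141),(283,162)]]
print(np.round(P,4),np.mean(P,0),[np.linalg.norm(P[i]-P[i-1]) for i in range(4)])
for z in(.03,.05,.07):print(plane('scene',H((287,355)),z).round(4),plane('scene',H((277,372)),z).round(4))
b=cv2.imread('pics/side0.png')[130:230,240:340]
cv2.imwrite('pics/hs.png',cv2.resize(b,None,fx=6,fy=6,interpolation=cv2.INTER_CUBIC))
E
```

```text
[[ 0.521  -0.2519]
 [ 0.4989 -0.2584]
 [ 0.4947 -0.2462]
 [ 0.5152 -0.2407]] [ 0.50741998 -0.24929875] [np.float64(0.012593361182784148), np.float64(0.02299653067089843), np.float64(0.012947648729970762), np.float64(0.02119131907084741)]
[ 0.4813 -0.2786  0.03  ] [ 0.497  -0.2717  0.03  ]
[ 0.4933 -0.2652  0.05  ] [ 0.5085 -0.2586  0.05  ]
[ 0.5052 -0.2518  0.07  ] [ 0.5201 -0.2454  0.07  ]
```

View pics/hs.png

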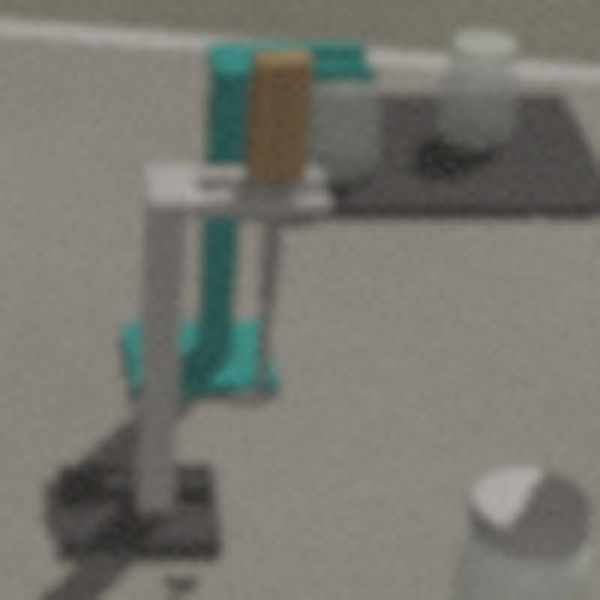

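The side crop shows the rod on the aluminium fork, leg bottom near crop (268,395), foot pointing left towards the post (world +x). The handle top and foot give a rod yaw of about 16°. The chosen slide is the pinched one in the gap: it is farther from the base (0.57 m) than the loose one (0.47 m), and the tray items are jars. Now I'll move above the handle for a near look.

Request:
send_rows(
  linear=[
    [0,0,-0.05],
    [0,0,-0.05],
    [0.02,-0.008,-0.043],
    [0.045,-0.017,0],
    [0.045,-0.017,0],
    [0.045,-0.017,0],
    [0.045,-0.017,0],
    [0.045,-0.017,0],
  ],
  twist=[
    [0,0,0],
    [0,0,0],
    [0,0,0],
    [0,0,0],
    [0,0,0],
    [0,0,0],
    [0,0,0],
    [0,0,0],
  ],
  gripper=[100,100,100,100,100,100,100,100],
  grip_force=100,
)

```text
time: 1.15
ee_pos: [0.3769, -0.356, 0.3504]
tcp_rot: [-180.0, 0.0, 18.3]
wrist_force: [0.7, -0.7, 0.3]
opening: 0.0857
grasp_force: 0.0
```

Request:
send_rows(
  linear=[
    [0.045,-0.017,0],
    [0.045,-0.017,0],
    [0.045,-0.017,0],
    [0.02,-0.01,0],
    [0,0,0],
  ],
  twist=[
    [0,0,0],
    [0,0,0],
    [0,0,0],
    [0,0,0],
    [0,0,0],
  ],
  gripper=[100,100,100,100,100],
)

```text
time: 1.78
ee_pos: [0.5049, -0.2496, 0.3498]
tcp_rot: [-179.9, 0.1, 18.4]
wrist_force: [0.5, 0.4, 0.0]
opening: 0.0855
grasp_force: 0.0
```

```bash
cat >> h.py <<'E'
def wpix(P,o):
    c=get_calibration('wrist'); T=np.array(c['hand_eye'])
    return None
def wplane(p,z,o):
    c=get_calibration('wrist'); T=np.array(c['hand_eye'])
    u=np.array([p[0]-c['cx'],p[1]-c['cy']]); r=np.hypot(*u); t=r/c['fx']; u=u/max(r,1e-9)
    d=np.array([np.sin(t)*u[0],np.sin(t)*u[1],np.cos(t)])
    A=R.from_euler('xyz',o['tcp_rot'],degrees=True).as_matrix()
    D=A@T[:3,:3]@d; O=o['ee_pos']+A@T[:3,3]
    return O+D*(z-O[2])/D[2]
def snap(name):
    import json
    o=bot.get_obs(); cv2.imwrite(f'pics/{name}.png',camera('wrist')[:,:,::-1])
    json.dump({k:list(map(float,o[k])) for k in('ee_pos','tcp_rot')},open(f'pics/{name}.json','w'))
    print(o['time'],o['ee_pos'].round(4),o['tcp_rot'].round(2),o['wrist_force'].round(2),o['opening'])
def load(name):
    import json
    o=json.load(open(f'pics/{name}.json')); return {k:np.array(v) for k,v in o.items()}
E
python3 -c "
from h import *
snap('w1')
b=cv2.imread('pics/w1.png'); cv2.imwrite('pics/w1b.png',cv2.resize(b,(800,600),interpolation=cv2.INTER_CUBIC))"
```

```text
1.775 [ 0.5049 -0.2496  0.3498] [-1.7994e+02  5.0000e-02  1.8400e+01] [0.49 0.4  0.04] 0.08546453853077775
```

View pics/w1b.png

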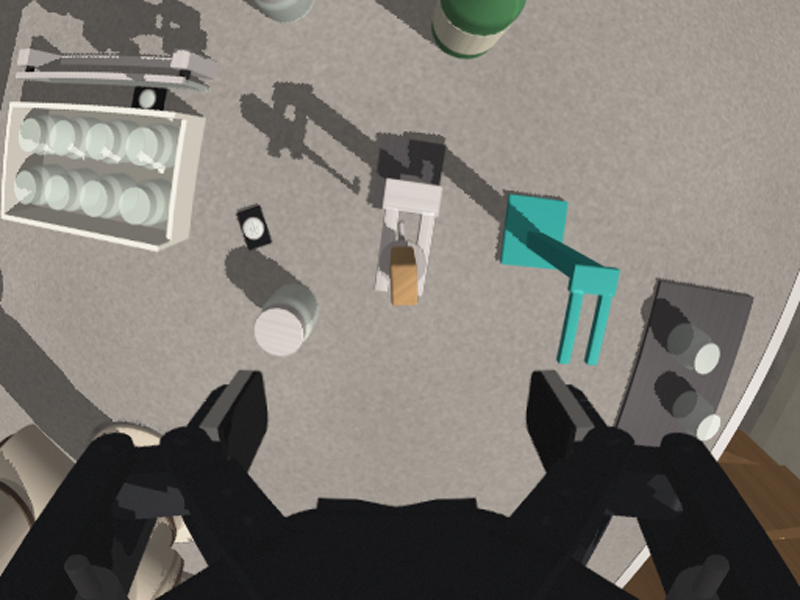

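The wrist view shows the wooden handle top at (404,283), the fork prongs running from about (383,290)/(422,292) up to the head at (412,195), and the pinched slide in the gap at (149,97).

```bash
python3 - <<'E'
from h import *
o=load('w1'); s=.64
im=cv2.imread('pics/w1.png'); hsv=cv2.cvtColor(im,cv2.COLOR_BGR2HSV)
m=cv2.inRange(hsv,(8,100,150),(22,255,255)); m[:140]=0; m[210:]=0; m[:,:230]=0; m[:,300:]=0
m2=m.copy()
n,l,st,c=cv2.connectedComponentsWithStats(m); i=1+st[1:,4].argmax(); print(st[i],c[i])
r=cv2.minAreaRect(np.argwhere(l==i)[:,::-1].astype(np.float32)); print(r)
P=[wplane(q,.249,o)[:2] for q in cv2.boxPoints(r)]; print(np.round(P,4),np.mean(P,0))
for k in range(4): d=P[k]-P[k-1]; print(np.linalg.norm(d).round(4),np.degrees(np.arctan2(d[1],d[0])).round(1))
q=lambda x,y,z:wplane((x*s,y*s),z,o).round(4)
print('prongs')
for p in [(375,290),(390,292),(411,294),(427,296),(383,210),(440,215),(387,180),(442,185)]: print(p,q(*p,.185))
print('lens',q(149,99,.009),'dir'); 
for p in [(18,50),(190,52),(0,0)]: print(q(*p,.077))
for p in [(189,52),(22,50)]: print('post',q(*p,.077))
for p in [(184,117),(11,103),(158,247)]: print('rim',q(*p,.08))
for nm,p,z in [('jar',(280,332),.085),('decoy',(254,227),.009)]: print(nm,q(*p,z))
E
```

```text
[251 170  16  25 382] [258.69633508 182.05235602]
((258.5, 182.0), (24.0, 15.0), 90.0)
[[ 0.5147 -0.2426]
 [ 0.5191 -0.2558]
 [ 0.4972 -0.2634]
 [ 0.4927 -0.2499]] [ 0.5059177  -0.25293194]
0.0232 18.3
0.0139 -71.5
0.0232 -160.9
0.0142 108.4
prongs
(375, 290) [ 0.4789 -0.2405  0.185 ]
(390, 292) [ 0.481  -0.2515  0.185 ]
(411, 294) [ 0.4845 -0.2668  0.185 ]
(427, 296) [ 0.4868 -0.2787  0.185 ]
(383, 210) [ 0.5373 -0.2277  0.185 ]
(440, 215) [ 0.547  -0.2675  0.185 ]
(387, 180) [ 0.5587 -0.2236  0.185 ]
(442, 185) [ 0.5679 -0.2617  0.185 ]
lens [0.5671 0.0796 0.009 ] dir
[0.5974 0.2615 0.077 ]
[0.624  0.0072 0.077 ]
[0.6607 0.332  0.077 ]
post [0.6238 0.0084 0.077 ]
post [0.598  0.2535 0.077 ]
rim [ 0.5584 -0.0096  0.08  ]
rim [0.5323 0.2469 0.08  ]
rim [ 0.4215 -0.0137  0.08  ]
jar [ 0.3774 -0.1663  0.085 ]
decoy [ 0.4559 -0.0947  0.009 ]
```

Request:
send_rows(
  linear=[
    [0,0.0025,0.025],
    [0,0,0.025],
    [0,0,0.025],
    [0,0,0.025],
    [0,0,0.02],
    [0,0,0.01],
    [0,0,0],
    [0,0,0],
  ],
  twist=[
    [0,0,0],
    [0,0,0],
    [0,0,0],
    [0,0,0],
    [0,0,0],
    [0,0,0],
    [0,0,0],
    [0,0,0],
  ],
  gripper=[100,100,100,100,100,100,60,40],
)

```text
time: 2.82
ee_pos: [0.5048, -0.2534, 0.2216]
tcp_rot: [179.9, -0.0, 18.2]
wrist_force: [-0.8, 0.3, 0.2]
opening: 0.0514
grasp_force: 0.0
```

Request:
send_rows(
  linear=[
    [0,0,0],
    [0,0,0],
    [0,0,0],
    [0,0,0],
    [0,0,0],
    [0,0,0],
  ],
  twist=[
    [0,0,0],
    [0,0,0],
    [0,0,0],
    [0,0,0],
    [0,0,0],
    [0,0,0],
  ],
  gripper=[30,20,10,0,0,0],
  grip_force=100,
)

```text
time: 3.58
ee_pos: [0.5049, -0.2533, 0.2214]
tcp_rot: [179.9, -0.0, 18.3]
wrist_force: [-1.1, -0.9, 6.6]
opening: 0.0115
grasp_force: 98.1
```

Request:
send_rows(
  linear=[
    [0,0,-0.004],
    [0,0,-0.004],
    [0,0,-0.004],
    [0,0,0],
  ],
  twist=[
    [0,0,0],
    [0,0,0],
    [0,0,0],
    [0,0,0],
  ],
  gripper=[0,0,0,0],
)

```text
time: 4.08
ee_pos: [0.5049, -0.2531, 0.2329]
tcp_rot: [180.0, -0.0, 18.3]
wrist_force: [-0.3, 0.4, -1.2]
opening: 0.0116
grasp_force: 98.0
```

```bash
python3 -c "
from h import *
snap('w2')
a=cv2.imread('pics/w2.png')[90:330,140:400]
b=camera('side')[120:230,230:340,::-1]
c=camera('scene')[85:235,170:320,::-1]
W=np.zeros((600,800,3),np.uint8)
A=cv2.resize(a,(480,443)); W[:443,:480]=A
W[:320,480:]=cv2.resize(b,(320,320)); W[320:,480:760]=cv2.resize(c,(280,280))
cv2.imwrite('pics/c2.png',W)
print(bot.get_obs()['torque'])"
```

```text
4.075 [ 0.5049 -0.2531  0.2329] [ 1.7999e+02 -2.0000e-02  1.8270e+01] [-0.31  0.4  -1.21] 0.01156394461131258
[-0.0043321   0.02253066  0.02364656]
```

View pics/c2.png

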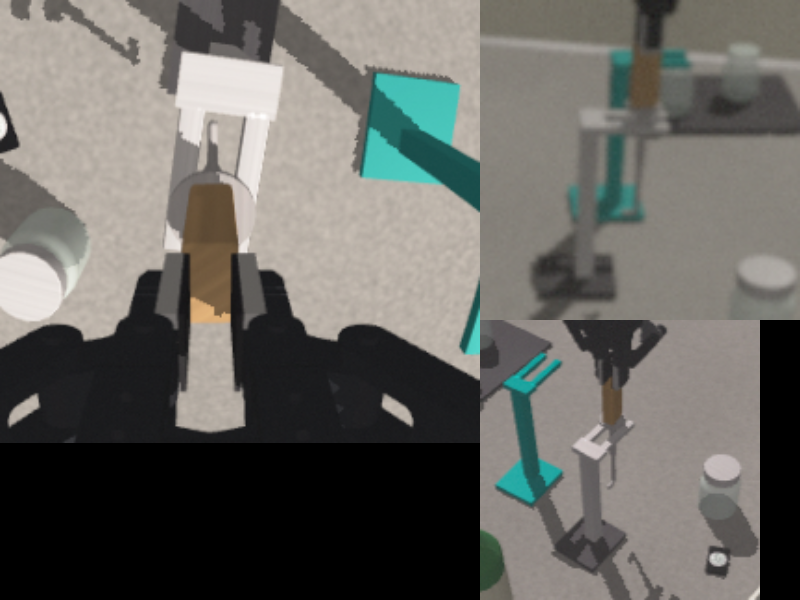

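The rod is held straight and off the prongs (1.2 N weight), with the foot ahead along tool +x. Next I'll slide it out of the slot and carry it over the gap.

Request:
send_rows(
  linear=[
    [-0.0175,-0.002,0],
    [-0.0175,-0.002,0],
    [-0.0175,-0.002,0],
    [-0.0175,-0.002,0],
    [0,0,-0.02],
    [0,0,-0.04],
    [0,0,-0.037],
    [0,0,0],
  ],
  twist=[
    [0,0,0],
    [0,0,0],
    [0,0,0],
    [0,0,0],
    [0,0,0],
    [0,0,0],
    [0,0,0],
    [0,0,0],
  ],
  gripper=[0,0,0,0,0,0,0,0],
)

```text
time: 5.22
ee_pos: [0.4356, -0.268, 0.3324]
tcp_rot: [179.8, -0.2, 18.2]
wrist_force: [0.4, 0.5, -2.0]
opening: 0.0115
grasp_force: 98.2
```

Request:
send_rows(
  linear=[
    [0.015,-0.021,0],
    [0.0305,-0.042,0],
    [0.0305,-0.042,0],
    [0.0305,-0.042,0],
    [0.0305,-0.042,0],
    [0.0305,-0.042,0],
    [0.0305,-0.042,0],
    [0.0305,-0.042,0],
  ],
  twist=[
    [0,0,0],
    [0,0,0],
    [0,0,0],
    [0,0,0],
    [0,0,0],
    [0,0,0],
    [0,0,0],
    [0,0,0],
  ],
  gripper=[0,0,0,0,0,0,0,0],
)

```text
time: 6.22
ee_pos: [0.5539, 0.1046, 0.3286]
tcp_rot: [-180.0, 0.1, 18.3]
wrist_force: [0.6, 0.1, -1.4]
opening: 0.0114
grasp_force: 98.3
```

Request:
send_rows(
  linear=[
    [0.0155,-0.021,0],
    [0,0,0],
    [0,0,0],
    [0,0,0],
    [0,0,0],
    [0,0,0],
    [0,0,0],
    [0,0,0],
  ],
  twist=[
    [0,0,-0.9],
    [0,0,-1],
    [0,0,-1],
    [0,0,-1],
    [0,0,-1],
    [0,0,-1],
    [0,0,-1],
    [0,0,-0.95],
  ],
  gripper=[0,0,0,0,0,0,0,0],
)

```text
time: 7.22
ee_pos: [0.5618, 0.1276, 0.3285]
tcp_rot: [-179.9, 0.0, 97.1]
wrist_force: [0.5, 0.3, -1.3]
opening: 0.0114
grasp_force: 98.3
```

Request:
send_rows(
  linear=[
    [0,0,0],
    [0,0,0],
  ],
  twist=[
    [0,0,0],
    [0,0,0],
  ],
  gripper=[0,0],
)

```text
time: 7.48
ee_pos: [0.5619, 0.1279, 0.3291]
tcp_rot: [-180.0, 0.0, 96.5]
wrist_force: [0.0, 0.6, -1.5]
opening: 0.0112
grasp_force: 98.3
```

```bash
python3 -c "
from h import *
snap('w3')
b=cv2.imread('pics/w3.png')[0:384,0:512]; cv2.imwrite('pics/w3b.png',cv2.resize(b,(800,600),interpolation=cv2.INTER_CUBIC))"
```

```text
7.475 [0.5619 0.1279 0.3291] [-179.96    0.     96.55] [ 0.03  0.6  -1.51] 0.011160294990268754
```

View pics/w3b.png

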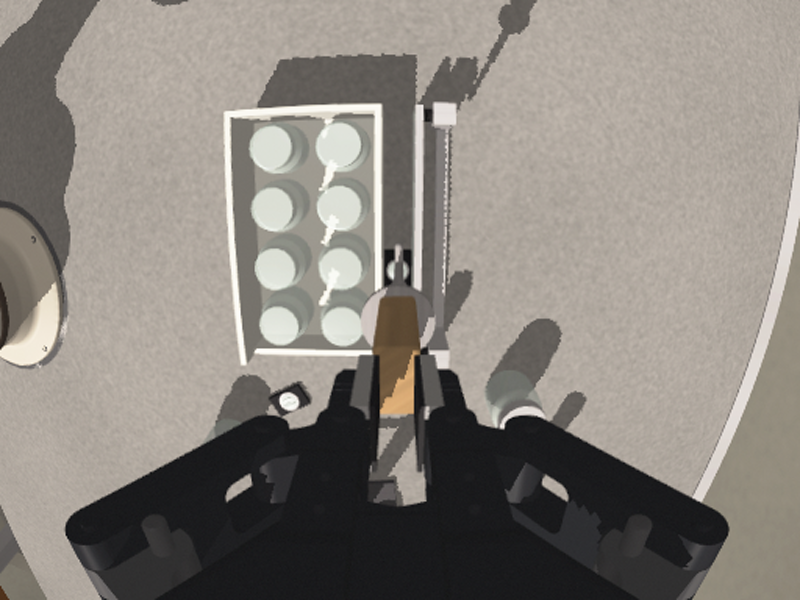

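```bash
python3 - <<'E'
from h import *
o=load('w3'); s=.64
A=R.from_euler('xyz',o['tcp_rot'],degrees=True).as_matrix()
im=cv2.imread('pics/w3.png'); g=cv2.cvtColor(im,cv2.COLOR_BGR2GRAY)
m=(g<45).astype(np.uint8)
m[195:]=0;m[:140]=0;m[:,:235]=0;m[:,275:]=0
n,l,st,c=cv2.connectedComponentsWithStats(m); print(st[1:])
for r in (162,170,176): print(r,g[r,238:285])
def q(nm,x,y,z):
    p=wplane((x*s,y*s),z,o); print(nm,p.round(4),(A.T@(p-o['ee_pos'])).round(4))
q('lens fl',384,249,.006);q('lens fr',411,249,.006);q('disc',397.5,271,.009)
q('rimfar',382,106,.08);q('rim280',381,280,.08);q('rimnear',376,350,.08)
q('paneL far',416,106,.077);q('pane 250',415,250,.077);q('postfar',444,113,.077);q('postnear',440,357,.077)
q('foottip z.2',398,246,.17)
E
```

```text
[[246 160   6  23  76]
 [258 160   5  23  66]]
162 [152 153 246 249 249 249 144  93  35  18  20  22  20  23  79 187 203 190
 107  94  30  20  20  22  21  73 134 202 221 223 225 224  97  97  95  93
  94  93  92  92 117 124 125 125 126 133 185]
170 [151 151 246 249 249 249 172  97  33  38 133 186 202 206 156  92  87  88
  86  83 186 172 126  65  24  88 134 220 222 223 225 225  99  92  93  92
  95  95  93  93 124 125 124 126 129 196 221]
176 [152 152 247 249 249 249 171  99  32  46 120 196 231 235 136  89  90  88
  85  83 170 177 114  42  22 101 135 221 222 224 226 197 102  94  93  93
  95  96  93 101 125 124 124 125 125 133 222]
lens fl [0.5512 0.106  0.006 ] [-0.0205 -0.0129  0.3231]
lens fr [0.58   0.1093 0.006 ] [-0.0204  0.0161  0.3231]
disc [0.5683 0.0842 0.009 ] [-0.044   0.0016  0.3201]
rimfar [0.5355 0.2487 0.08  ] [ 0.123  -0.0123  0.2491]
rim280 [0.5521 0.091  0.08  ] [-0.0355 -0.0138  0.2491]
rimnear [0.5546 0.0205 0.08  ] [-0.1058 -0.0194  0.2491]
paneL far [0.5652 0.2525 0.077 ] [0.1234 0.0176 0.2521]
pane 250 [0.58   0.1221 0.077 ] [-0.0077  0.0175  0.2521]
postfar [0.5906 0.2495 0.077 ] [0.1175 0.0425 0.2521]
postnear [0.6182 0.0188 0.077 ] [-0.1148  0.0436  0.2521]
foottip z.2 [0.5619 0.1411 0.17  ] [0.0132 0.0015 0.1591]
```

```bash
python3 - <<'E'
from h import *
x,y=0.505,-0.2525
for n,p in [('side',(240+268/6,130+396/6)),('scene',(170+286/4,85+360/4))]:
    for z in (.03,.045,.06,.075): print(n,p,z,proj(n,(x,y,z)).round(1))
    print('collar',proj(n,(x,y,.189)).round(1))
E
```

```text
side (284.6666666666667, 196.0) 0.03 [282.6 207.5]
side (284.6666666666667, 196.0) 0.045 [282.9 203.3]
side (284.6666666666667, 196.0) 0.06 [283.2 198.9]
side (284.6666666666667, 196.0) 0.075 [283.5 194.6]
collar [285.8 159.2]
scene (241.5, 175.0) 0.03 [241.8 183.4]
scene (241.5, 175.0) 0.045 [241.8 179.8]
scene (241.5, 175.0) 0.06 [241.7 176.1]
scene (241.5, 175.0) 0.075 [241.6 172.3]
collar [240.9 140.4]
```

Request:
send_rows(
  linear=[
    [0,0.001,0.02],
    [0,0,0.02],
    [0,0,0.02],
    [0,0,0.02],
    [0,0,0.015],
    [0,0,0.01],
    [0,0,0.005],
    [0,0,0],
  ],
  twist=[
    [0,0,0],
    [0,0,0],
    [0,0,0],
    [0,0,0],
    [0,0,0],
    [0,0,0],
    [0,0,0],
    [0,0,0],
  ],
  gripper=[0,0,0,0,0,0,0,0],
)

```text
time: 8.52
ee_pos: [0.5631, 0.1283, 0.2196]
tcp_rot: [-180.0, 0.0, 96.7]
wrist_force: [0.1, 0.8, -1.3]
opening: 0.0114
grasp_force: 98.3
```

Request:
send_rows(
  linear=[
    [0,0,0.01],
    [0,0,0.01],
    [0,0,0.01],
    [0,0,0.008],
    [0,0,0.004],
    [0,0,0.002],
    [0,0,0.001],
    [0,0,0],
  ],
  twist=[
    [0,0,0],
    [0,0,0],
    [0,0,0],
    [0,0,0],
    [0,0,0],
    [0,0,0],
    [0,0,0],
    [0,0,0],
  ],
  gripper=[0,0,0,0,0,0,0,0],
)

```text
time: 9.52
ee_pos: [0.5632, 0.1283, 0.1748]
tcp_rot: [180.0, -0.0, 96.8]
wrist_force: [-0.7, -0.1, -1.1]
opening: 0.011
grasp_force: 98.3
```

Request:
send_rows(
  linear=[
    [0,0,0.001],
    [0,0,0.001],
    [0,0,0.001],
    [0,0,0.001],
    [0,0,0.001],
    [0,0,0.001],
  ],
  twist=[
    [0,0,0],
    [0,0,0],
    [0,0,0],
    [0,0,0],
    [0,0,0],
    [0,0,0],
  ],
  gripper=[0,0,0,0,0,0],
)

```text
time: 10.28
ee_pos: [0.5632, 0.1283, 0.1685]
tcp_rot: [180.0, -0.0, 96.8]
wrist_force: [-0.0, 0.2, -0.8]
opening: 0.0114
grasp_force: 98.3
```

Request:
send_rows(
  linear=[
    [0,0,0.001],
    [0,0,0.001],
    [0,0,0.001],
    [0,0,0.001],
  ],
  twist=[
    [0,0,0],
    [0,0,0],
    [0,0,0],
    [0,0,0],
  ],
  gripper=[0,0,0,0],
)

```text
time: 10.78
ee_pos: [0.5632, 0.1283, 0.1645]
tcp_rot: [-180.0, 0.0, 96.8]
wrist_force: [-0.6, 0.7, -2.0]
opening: 0.0114
grasp_force: 98.3
```

Request:
send_rows(
  linear=[
    [0,0,0.001],
    [0,0,0.001],
    [0,0,0.001],
  ],
  twist=[
    [0,0,0],
    [0,0,0],
    [0,0,0],
  ],
  gripper=[0,0,0],
)

```text
time: 11.15
ee_pos: [0.5631, 0.1283, 0.1615]
tcp_rot: [-180.0, -0.0, 96.8]
wrist_force: [0.3, -0.4, -1.1]
opening: 0.0113
grasp_force: 98.3
```

Request:
send_rows(
  linear=[
    [0,0,0.001],
    [0,0,0.001],
  ],
  twist=[
    [0,0,0],
    [0,0,0],
  ],
  gripper=[0,0],
)

```text
time: 11.4
ee_pos: [0.5632, 0.1283, 0.1595]
tcp_rot: [180.0, 0.0, 96.8]
wrist_force: [-0.0, 0.1, -1.0]
opening: 0.0112
grasp_force: 98.3
```

Request:
send_rows(
  linear=[
    [0,0,0.001],
    [0,0,0.001],
  ],
  twist=[
    [0,0,0],
    [0,0,0],
  ],
  gripper=[0,0],
)

```text
time: 11.65
ee_pos: [0.5631, 0.1283, 0.1575]
tcp_rot: [-180.0, 0.0, 96.8]
wrist_force: [0.7, 0.2, -1.3]
opening: 0.0113
grasp_force: 98.3
```

Request:
send_rows(
  linear=[
    [0,0,0.001],
    [0,0,0.001],
  ],
  twist=[
    [0,0,0],
    [0,0,0],
  ],
  gripper=[0,0],
)

```text
time: 11.9
ee_pos: [0.5632, 0.1283, 0.1555]
tcp_rot: [-180.0, -0.0, 96.8]
wrist_force: [-0.2, 0.2, -1.6]
opening: 0.0113
grasp_force: 98.3
```

Request:
send_rows(
  linear=[
    [0,0,0.001],
    [0,0,0.001],
  ],
  twist=[
    [0,0,0],
    [0,0,0],
  ],
  gripper=[0,0],
)

```text
time: 12.15
ee_pos: [0.5634, 0.1283, 0.1541]
tcp_rot: [179.9, -0.0, 96.8]
wrist_force: [-0.8, -0.2, 5.2]
opening: 0.0113
grasp_force: 99.3
```

Request:
send_rows(
  linear=[
    [0,0,-0.001],
    [-0.002,0,0],
    [-0.002,0,0],
    [-0.002,0,0],
    [-0.002,0,0],
    [-0.002,0,0],
    [-0.002,0,0],
    [-0.001,0,0],
  ],
  twist=[
    [0,0,0],
    [0,0,0],
    [0,0,0],
    [0,0,0],
    [0,0,0],
    [0,0,0],
    [0,0,0],
    [0,0,0],
  ],
  gripper=[0,0,0,0,0,0,0,0],
)

```text
time: 13.15
ee_pos: [0.5647, 0.1152, 0.1546]
tcp_rot: [180.0, -0.0, 96.8]
wrist_force: [0.1, 0.3, -1.0]
opening: 0.0113
grasp_force: 98.3
```

Request:
send_rows(
  linear=[
    [-0.001,0,0],
    [-0.001,0,0],
    [-0.001,0,0],
    [-0.001,0,0],
    [-0.001,0,0],
    [-0.001,0,0],
  ],
  twist=[
    [0,0,0],
    [0,0,0],
    [0,0,0],
    [0,0,0],
    [0,0,0],
    [0,0,0],
  ],
  gripper=[0,0,0,0,0,0],
)

```text
time: 13.9
ee_pos: [0.5654, 0.1093, 0.1546]
tcp_rot: [-180.0, 0.0, 96.8]
wrist_force: [-0.3, 0.1, -2.5]
opening: 0.0114
grasp_force: 98.3
```

Request:
send_rows(
  linear=[
    [-0.001,0,0],
    [-0.001,0,0],
    [-0.001,0,0],
    [-0.001,0,0],
  ],
  twist=[
    [0,0,0],
    [0,0,0],
    [0,0,0],
    [0,0,0],
  ],
  gripper=[0,0,0,0],
)

```text
time: 14.4
ee_pos: [0.5659, 0.1054, 0.1546]
tcp_rot: [-180.0, -0.0, 96.8]
wrist_force: [-0.1, 0.8, -1.7]
opening: 0.0117
grasp_force: 98.3
```

Request:
send_rows(
  linear=[
    [-0.001,0,0],
    [-0.001,0,0],
    [-0.001,0,0],
    [-0.001,0,0],
  ],
  twist=[
    [0,0,0],
    [0,0,0],
    [0,0,0],
    [0,0,0],
  ],
  gripper=[0,0,0,0],
)

```text
time: 14.9
ee_pos: [0.5663, 0.1015, 0.1546]
tcp_rot: [-180.0, -0.0, 96.8]
wrist_force: [-0.1, 1.3, -1.5]
opening: 0.0114
grasp_force: 98.1
```

```bash
python3 -c "
from h import *
o=bot.get_obs(); print(o['wrist_force'],o['torque'],o['ee_pos'])
a=camera('scene')[200:350,270:440,::-1];b=camera('side')[225:325,195:325,::-1]
W=np.zeros((600,800,3),np.uint8)
W[:360,:408]=cv2.resize(a,(408,360),interpolation=cv2.INTER_CUBIC);W[:300,410:]=cv2.resize(b,(390,300),interpolation=cv2.INTER_CUBIC)
cv2.imwrite('pics/c4.png',W[:360])"
```

```text
[-0.07559905  1.27842608 -1.48896742] [ 0.57046727  0.0887383  -0.05244391] [0.56629999 0.10149383 0.15456147]
```

Request:
send_rows(
  linear=[
    [-0.001,0,0],
    [-0.001,0,0],
    [-0.001,0,0],
    [-0.001,0,0],
  ],
  twist=[
    [0,0,0],
    [0,0,0],
    [0,0,0],
    [0,0,0],
  ],
  gripper=[0,0,0,0],
)

```text
time: 15.5
ee_pos: [0.5668, 0.0975, 0.1545]
tcp_rot: [-180.0, -0.0, 96.8]
wrist_force: [-0.3, 2.5, -2.6]
opening: 0.0118
grasp_force: 97.9
```

```bash
cat > t.py <<'E'
from h import *
o=bot.get_obs(); print(o['wrist_force'].round(2),o['torque'].round(3),o['ee_pos'].round(4))
im=camera('wrist'); cv2.imwrite('pics/t%d.png'%int(o['time']*100),im[:,:,::-1])
E
python3 t.py
```

```text
[-0.31  2.47 -2.61] [ 0.761  0.079 -0.024] [0.5668 0.0975 0.1545]
```

```bash
python3 -c "
from h import *
import glob
a=camera('scene')[180:350,270:440,::-1];b=camera('side')[175:335,185:325,::-1];w=camera('wrist')[60:260,170:350,::-1]
W=np.zeros((600,800,3),np.uint8)
W[:400,:400]=cv2.resize(a,(400,400),interpolation=cv2.INTER_CUBIC);W[:400,400:750]=cv2.resize(b,(350,400),interpolation=cv2.INTER_CUBIC)
W[400:600,:180]=w
W[400:600,200:380]=cv2.imread('pics/w3.png')[60:260,170:350]
cv2.imwrite('pics/c5.png',W)"
```

```text
(no output)
```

View pics/c5.png

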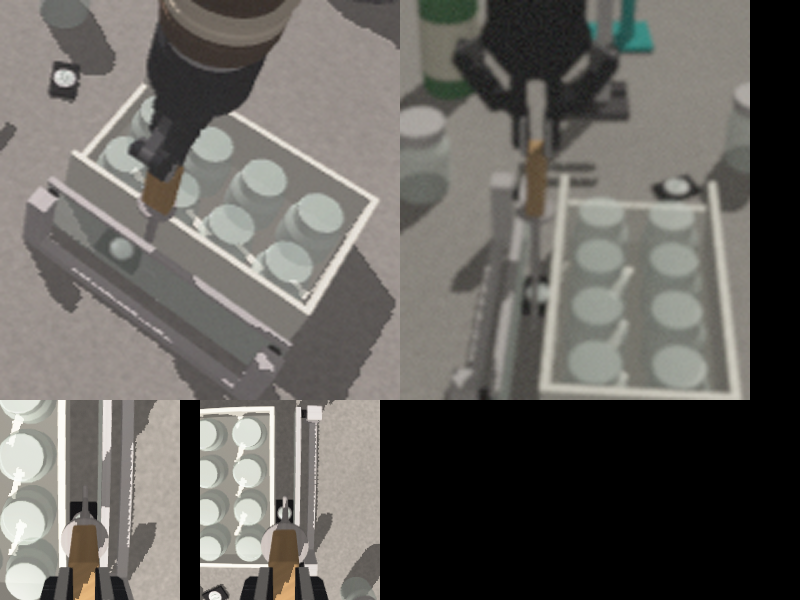

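```bash
python3 - <<'E'
from h import *
import glob
o={'ee_pos':np.zeros(3),'tcp_rot':np.zeros(3)}
f=sorted(glob.glob('pics/t*.png'))[-1]
for n in ('pics/w3.png',f):
    g=cv2.cvtColor(cv2.imread(n),cv2.COLOR_BGR2GRAY)
    print(g[135:185:2,253:257].mean(1).round().astype(int).tolist())
    print(g[150:186:5,240:272].tolist())
for p in [(254.7,157.4),(255,147),(255,162)]:
    for z in(.148,.154): print(p,z,wplane(p,z,o).round(4))
E
```

```text
[96, 95, 94, 92, 92, 92, 93, 95, 93, 93, 94, 157, 185, 172, 161, 151, 127, 88, 88, 87, 88, 88, 87, 88, 99]
[[245, 249, 249, 249, 150, 109, 93, 91, 91, 94, 94, 93, 92, 93, 93, 95, 93, 92, 95, 95, 93, 90, 90, 100, 133, 204, 221, 221, 223, 222, 123, 90], [246, 249, 249, 249, 147, 110, 93, 90, 92, 95, 95, 96, 94, 94, 97, 95, 90, 87, 90, 91, 92, 93, 92, 111, 133, 203, 221, 221, 224, 222, 124, 92], [246, 249, 249, 249, 143, 92, 34, 20, 22, 20, 20, 21, 82, 187, 204, 190, 134, 102, 31, 20, 20, 19, 28, 83, 133, 202, 221, 221, 224, 225, 91, 92], [246, 249, 249, 248, 161, 96, 34, 21, 22, 21, 22, 20, 76, 185, 203, 115, 100, 95, 32, 21, 22, 19, 22, 73, 133, 221, 222, 222, 224, 223, 98, 94], [246, 249, 249, 249, 172, 97, 33, 38, 133, 186, 202, 206, 156, 92, 87, 88, 86, 83, 186, 172, 126, 65, 24, 88, 134, 220, 222, 223, 225, 225, 99, 92], [246, 249, 249, 249, 171, 98, 31, 70, 141, 226, 232, 231, 135, 91, 89, 87, 86, 84, 171, 198, 135, 76, 27, 100, 134, 220, 222, 224, 226, 196, 100, 92], [247, 249, 249, 249, 171, 96, 33, 22, 21, 21, 32, 77, 85, 85, 87, 90, 89, 87, 78, 47, 23, 18, 20, 100, 148, 221, 
[... 971 characters left out ...]
 139, 209], [34, 20, 23, 20, 55, 107, 124, 147, 183, 189, 102, 87, 87, 89, 92, 93, 92, 89, 88, 87, 122, 106, 45, 23, 23, 21, 18, 124, 135, 136, 140, 208], [42, 50, 86, 92, 127, 103, 103, 103, 107, 106, 105, 107, 108, 110, 109, 107, 105, 104, 106, 107, 107, 103, 102, 101, 99, 93, 82, 110, 129, 138, 139, 226], [210, 210, 211, 188, 152, 136, 126, 92, 88, 89, 88, 88, 88, 88, 89, 88, 88, 87, 89, 90, 88, 86, 87, 88, 93, 99, 108, 108, 106, 105, 105, 103]]
(254.7, 157.4) 0.148 [0.0153 0.0015 0.148 ]
(254.7, 157.4) 0.154 [0.0142 0.0015 0.154 ]
(255, 147) 0.148 [0.0266 0.0018 0.148 ]
(255, 147) 0.154 [0.0257 0.0018 0.154 ]
(255, 162) 0.148 [0.0102 0.0018 0.148 ]
(255, 162) 0.154 [0.009  0.0018 0.154 ]
```

The slide has not moved yet (disc still at scene (321,286)), and the foot tip lags by 11 mm: the rod has turned about 4° in the grip. I'll raise the grip to 120 N and try a few mm more.

Request:
send_rows(
  linear=[
    [0,0,0],
    [-0.001,0,0],
    [-0.001,0,0],
    [-0.001,0,0],
    [-0.001,0,0],
  ],
  twist=[
    [0,0,0],
    [0,0,0],
    [0,0,0],
    [0,0,0],
    [0,0,0],
  ],
  gripper=[0,0,0,0,0],
  grip_force=120,
)

```text
time: 16.32
ee_pos: [0.5673, 0.0935, 0.1546]
tcp_rot: [-180.0, -0.0, 96.8]
wrist_force: [0.6, 2.4, -3.0]
opening: 0.0106
grasp_force: 118.1
```

```bash
cat > t.py <<'E'
from h import *
o=bot.get_obs(); print(o['time'],o['wrist_force'].round(2),o['torque'].round(3),o['ee_pos'].round(4))
im=camera('wrist')[:,:,::-1]; cv2.imwrite('pics/t%d.png'%int(o['time']*100),im)
g=cv2.cvtColor(im,cv2.COLOR_BGR2GRAY)
print('foot',g[130:170:2,253:257].mean(1).round().astype(int).tolist())
print('lens',g[140:185:2,246:250].mean(1).round().astype(int).tolist())
s=camera('scene'); hs=cv2.cvtColor(s,cv2.COLOR_RGB2GRAY)[270:300,305:335]
print('disc',np.argwhere(hs>125).mean(0)+[270,305], (hs>125).sum())
b=cv2.cvtColor(cv2.imread('pics/scene0.png'),cv2.COLOR_BGR2GRAY)[270:300,305:335]; print('disc0',np.argwhere(b>125).mean(0)+[270,305],(b>125).sum())
E
python3 t.py
```

```text
16.325 [ 0.61  2.36 -3.04] [1.162 0.089 0.042] [0.5673 0.0935 0.1546]
foot [94, 95, 96, 96, 97, 98, 103, 108, 105, 105, 105, 105, 96, 92, 91, 91, 91, 91, 92, 93]
lens [98, 99, 97, 96, 98, 99, 99, 99, 97, 41, 22, 22, 21, 22, 31, 116, 180, 209, 131, 124, 124, 109, 84]
disc [280.9375     320.55208333] 192
disc0 [281.13812155 320.86740331] 181
```

Request:
send_rows(
  linear=[
    [-0.001,0,0],
    [-0.001,0,0],
    [-0.001,0,0],
    [-0.001,0,0],
    [-0.001,0,0],
    [-0.001,0,0],
  ],
  twist=[
    [0,0,0],
    [0,0,0],
    [0,0,0],
    [0,0,0],
    [0,0,0],
    [0,0,0],
  ],
  gripper=[0,0,0,0,0,0],
)

```text
time: 17.18
ee_pos: [0.568, 0.0876, 0.1547]
tcp_rot: [180.0, -0.0, 96.8]
wrist_force: [-1.0, 4.6, -2.0]
opening: 0.0104
grasp_force: 117.9
```

```bash
python3 t.py
```

```text
17.175 [-1.02  4.59 -2.02] [1.418 0.177 0.007] [0.568  0.0876 0.1547]
foot [96, 97, 98, 98, 107, 105, 105, 105, 105, 104, 93, 93, 93, 92, 93, 92, 93, 94, 94, 94]
lens [96, 98, 98, 99, 100, 98, 81, 21, 22, 22, 22, 20, 72, 151, 200, 206, 208, 112, 150, 146, 135, 83, 83]
disc [280.71910112 319.70786517] 178
disc0 [281.13812155 320.86740331] 181
```

Request:
send_rows(
  linear=[
    [-0.001,0,0],
    [-0.001,0,0],
    [-0.001,0,0],
    [-0.001,0,0],
    [-0.001,0,0],
    [-0.001,0,0],
    [-0.001,0,0],
    [-0.001,0,0],
  ],
  twist=[
    [0,0,0],
    [0,0,0],
    [0,0,0],
    [0,0,0],
    [0,0,0],
    [0,0,0],
    [0,0,0],
    [0,0,0],
  ],
  gripper=[0,0,0,0,0,0,0,0],
)

```text
time: 18.27
ee_pos: [0.5689, 0.0796, 0.1546]
tcp_rot: [180.0, 0.0, 96.8]
wrist_force: [-0.3, 3.5, -1.5]
opening: 0.0106
grasp_force: 117.9
```

```bash
python3 t.py
```

```text
18.275 [-0.3   3.51 -1.53] [1.455 0.22  0.009] [0.5689 0.0796 0.1546]
foot [99, 97, 96, 106, 107, 105, 105, 105, 105, 95, 93, 94, 93, 93, 94, 93, 94, 94, 94, 94]
lens [100, 98, 98, 94, 94, 97, 21, 22, 22, 23, 23, 50, 133, 188, 212, 210, 186, 102, 162, 136, 112, 84, 83]
disc [279.84756098 317.87195122] 164
disc0 [281.13812155 320.86740331] 181
```

Request:
send_rows(
  linear=[
    [-0.001,0,0.0005],
    [-0.002,0,0.0005],
    [-0.003,0,0],
    [-0.003,0,0],
    [-0.003,0,0],
    [-0.003,0,0],
    [-0.003,0,0],
    [-0.003,0,0],
  ],
  twist=[
    [0,0,0],
    [0,0,0],
    [0,0,0],
    [0,0,0],
    [0,0,0],
    [0,0,0],
    [0,0,0],
    [0,0,0],
  ],
  gripper=[0,0,0,0,0,0,0,0],
)

```text
time: 19.38
ee_pos: [0.5714, 0.0585, 0.1536]
tcp_rot: [-180.0, -0.0, 96.8]
wrist_force: [-0.2, 4.2, -1.1]
opening: 0.0104
grasp_force: 117.9
```

```bash
python3 t.py
```

```text
19.375 [-0.24  4.21 -1.06] [1.588 0.248 0.019] [0.5714 0.0585 0.1536]
foot [102, 98, 107, 107, 106, 106, 107, 106, 97, 94, 94, 94, 94, 95, 95, 94, 95, 95, 95, 96]
lens [98, 98, 97, 97, 99, 20, 24, 23, 24, 24, 50, 133, 189, 209, 211, 213, 133, 122, 107, 128, 97, 85, 85]
disc [277.53982301 312.75221239] 113
disc0 [281.13812155 320.86740331] 181
```

Request:
send_rows(
  linear=[
    [-0.003,0,0],
    [-0.003,0,0],
    [-0.003,0,0],
    [-0.003,0,0],
    [-0.003,0,0],
    [-0.003,0,0],
    [-0.003,0,0],
    [-0.003,0,0],
  ],
  twist=[
    [0,0,0],
    [0,0,0],
    [0,0,0],
    [0,0,0],
    [0,0,0],
    [0,0,0],
    [0,0,0],
    [0,0,0],
  ],
  gripper=[0,0,0,0,0,0,0,0],
)

```text
time: 20.48
ee_pos: [0.5742, 0.0347, 0.1536]
tcp_rot: [180.0, -0.0, 96.8]
wrist_force: [-0.3, 4.0, -0.7]
opening: 0.0107
grasp_force: 117.9
```

```bash
python3 t.py
```

```text
20.475 [-0.3   3.98 -0.69] [ 1.621  0.251 -0.004] [0.5742 0.0347 0.1536]
foot [97, 99, 107, 109, 108, 108, 107, 108, 98, 95, 95, 94, 95, 95, 94, 95, 96, 96, 96, 96]
lens [99, 98, 101, 102, 99, 26, 24, 25, 24, 25, 52, 134, 192, 209, 210, 208, 133, 142, 138, 135, 91, 85, 85]
disc [281.19672131 319.78688525] 61
disc0 [281.13812155 320.86740331] 181
```

Request:
send_rows(
  linear=[
    [-0.003,0,0],
    [-0.003,0,0],
    [-0.003,0,0],
    [-0.003,0,0],
    [-0.003,0,0],
    [-0.003,0,0],
    [-0.003,0,0],
    [-0.003,0,0],
  ],
  twist=[
    [0,0,0],
    [0,0,0],
    [0,0,0],
    [0,0,0],
    [0,0,0],
    [0,0,0],
    [0,0,0],
    [0,0,0],
  ],
  gripper=[0,0,0,0,0,0,0,0],
)

```text
time: 21.58
ee_pos: [0.5771, 0.0109, 0.1536]
tcp_rot: [-180.0, -0.0, 96.8]
wrist_force: [-0.9, 5.1, -0.7]
opening: 0.0104
grasp_force: 117.9
```

Request:
send_rows(
  linear=[
    [-0.002,0,0],
    [-0.002,0,0],
    [-0.002,0,0],
    [-0.002,0,0],
    [-0.002,0,0],
    [-0.002,0,0],
  ],
  twist=[
    [0,0,0],
    [0,0,0],
    [0,0,0],
    [0,0,0],
    [0,0,0],
    [0,0,0],
  ],
  gripper=[0,0,0,0,0,0],
)

```text
time: 22.32
ee_pos: [0.5785, -0.0009, 0.1536]
tcp_rot: [-180.0, 0.0, 96.8]
wrist_force: [-1.3, 4.3, -1.5]
opening: 0.0105
grasp_force: 117.9
```

```bash
python3 t.py
```

```text
22.325 [-1.31  4.27 -1.51] [ 1.599  0.301 -0.014] [ 0.5785 -0.0009  0.1536]
foot [96, 98, 106, 122, 151, 192, 184, 165, 99, 94, 94, 94, 94, 95, 95, 95, 96, 96, 96, 96]
lens [100, 100, 100, 102, 103, 34, 36, 40, 40, 40, 88, 222, 233, 229, 222, 213, 148, 146, 138, 132, 90, 85, 85]
disc [279.14414414 322.51351351] 111
disc0 [281.13812155 320.86740331] 181
```

Request:
send_rows(
  linear=[
    [-0.002,0,0],
    [-0.002,0,0],
    [-0.002,0,0],
    [-0.002,0,0],
    [-0.0015,0,0],
    [-0.0015,0,0],
    [-0.001,0,0],
  ],
  twist=[
    [0,0,0],
    [0,0,0],
    [0,0,0],
    [0,0,0],
    [0,0,0],
    [0,0,0],
    [0,0,0],
  ],
  gripper=[0,0,0,0,0,0,0],
)

```text
time: 23.3
ee_pos: [0.5799, -0.0129, 0.1536]
tcp_rot: [180.0, 0.0, 96.8]
wrist_force: [-1.0, 5.2, -0.5]
opening: 0.0105
grasp_force: 118.0
```

```bash
python3 t.py
```

```text
23.3 [-1.01  5.25 -0.5 ] [ 1.606  0.345 -0.009] [ 0.5799 -0.0129  0.1536]
foot [110, 136, 113, 186, 193, 194, 159, 137, 111, 95, 95, 95, 95, 95, 95, 95, 96, 96, 96, 96]
lens [170, 179, 178, 99, 100, 34, 38, 40, 40, 39, 93, 223, 228, 230, 216, 215, 147, 103, 108, 110, 96, 85, 86]
disc [277.83898305 321.37288136] 118
disc0 [281.13812155 320.86740331] 181
```

Request:
send_rows(
  linear=[
    [-0.001,0,0],
    [-0.001,0,0],
    [-0.001,0,0],
    [-0.001,0,0],
    [-0.001,0,0],
    [-0.001,0,0],
  ],
  twist=[
    [0,0,0],
    [0,0,0],
    [0,0,0],
    [0,0,0],
    [0,0,0],
    [0,0,0],
  ],
  gripper=[0,0,0,0,0,0],
)

```text
time: 24.15
ee_pos: [0.5809, -0.0193, 0.1539]
tcp_rot: [180.0, 0.1, 96.8]
wrist_force: [-1.3, 1.1, 1.3]
opening: 0.0106
grasp_force: 119.6
```

```bash
python3 t.py
```

```text
24.15 [-1.28  1.14  1.35] [0.67  0.061 0.045] [ 0.5809 -0.0193  0.1539]
foot [182, 183, 181, 180, 179, 178, 175, 143, 120, 178, 200, 200, 174, 150, 121, 94, 94, 93, 93, 93]
lens [180, 181, 179, 175, 176, 181, 184, 181, 181, 183, 183, 178, 98, 96, 28, 39, 40, 40, 40, 75, 125, 126, 111]
disc [277.09433962 323.05660377] 106
disc0 [281.13812155 320.86740331] 181
```

Force dropped and the slide jumped free. I'll lift the rod straight up and check.

Request:
send_rows(
  linear=[
    [0,0,-0.002],
    [0,0,-0.005],
    [0,0,-0.02],
    [0,0,-0.04],
    [0,0,-0.04],
    [0,0,-0.04],
    [0,0,-0.03],
    [0,0,0],
  ],
  twist=[
    [0,0,0],
    [0,0,0],
    [0,0,0],
    [0,0,0],
    [0,0,0],
    [0,0,0],
    [0,0,0],
    [0,0,0],
  ],
  gripper=[0,0,0,0,0,0,0,0],
)

```text
time: 25.25
ee_pos: [0.5812, -0.0189, 0.3329]
tcp_rot: [179.8, 0.1, 96.8]
wrist_force: [0.9, -0.1, -1.5]
opening: 0.0102
grasp_force: 119.4
```

```bash
python3 - <<'E'
from h import *
snap('w6')
s=camera('scene')[:,:,::-1]; cv2.imwrite('pics/s6.png',s); d=camera('side')[:,:,::-1]; cv2.imwrite('pics/d6.png',d)
W=np.zeros((600,800,3),np.uint8)
W[:340,:453]=cv2.resize(cv2.imread('pics/w6.png'),(453,340))
W[:340,460:800]=cv2.resize(s[190:340,230:380],(340,340),interpolation=cv2.INTER_CUBIC)
W[340:600,:260]=cv2.resize(d[150:280,190:320],(260,260),interpolation=cv2.INTER_CUBIC)
w=cv2.imread('pics/w6.png')[90:220,190:320]; W[340:600,270:530]=cv2.resize(w,(260,260))
cv2.imwrite('pics/c6.png',W)
E
```

```text
25.25 [ 0.5812 -0.0189  0.3329] [1.7978e+02 6.0000e-02 9.6760e+01] [ 0.9  -0.05 -1.54] 0.010232847879446182
```

View pics/c6.png

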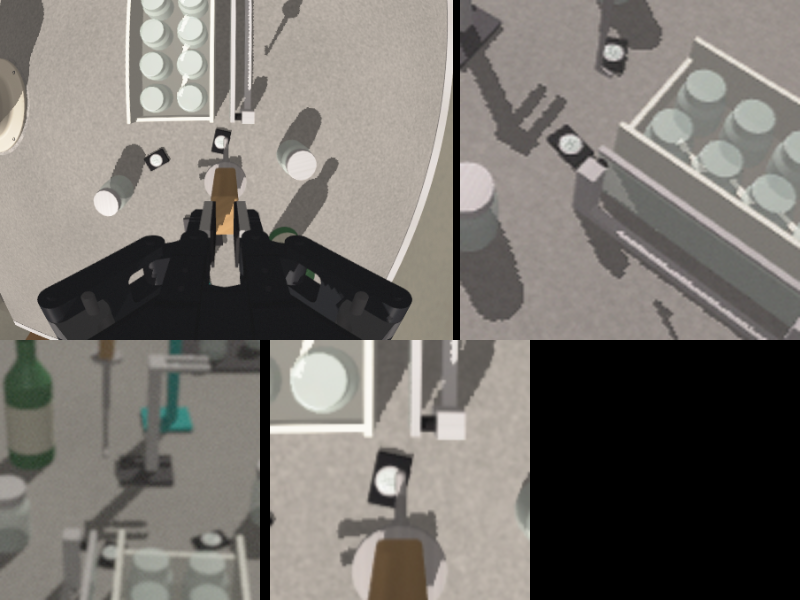

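Final view: the slide lies outside the mouth, slightly turned (scene px (278,253)), and the rod hangs nearly straight in the grip (side px ≈ (243,207) at the foot). I'll work out numbers.

```bash
python3 - <<'E'
from h import *
o=load('w6'); p1=plane('scene',(278.5,253.5),.009); print('lens',p1)
M=np.array([.5756,.0087]); y=np.array([-.118,.993]); x=np.array([.993,.118]); print('in mouth',(p1[:2]-M)@x,(p1[:2]-M)@y)
p2=wplane((249.8,160),.009,o); print('wrist lens',p2,(p2[:2]-M)@x,(p2[:2]-M)@y)
g=cv2.cvtColor(cv2.imread('pics/w6.png'),cv2.COLOR_BGR2GRAY)
print(g[150:190:3,244:266])
for t in (0,4,8):
    a=np.radians(t); 
    q=o['ee_pos']+np.r_[y*.16*np.sin(a),-.158*np.cos(a)+.005]
    print(t,'leg bottom side',proj('side',q),'scene',proj('scene',q))
d=cv2.cvtColor(cv2.imread('pics/d6.png'),cv2.COLOR_BGR2GRAY); print(d[190:218:2,228:258])
E
```

```text
lens [ 0.58001229 -0.04021813  0.009     ]
in mouth -0.0013909391686522951 -0.04909634869600084
wrist lens [ 0.57893134 -0.04142452  0.009     ] -0.0026066719526010263 -0.050166743332727234
[[ 38  40  37  37  37  37  39  36  37  37  36  36  36  35  37  36  31 142
  166 166 168 170]
 [ 38  39  93 135 167 174 175 171 138  73  38  38  36  36  36  33 113 171
  168 168 171 172]
 [209 230 232 236 238 237 236 233 219 150 138 132 113  82  41  37 130 171
  171 175 177 175]
 [239 239 239 227 226 221 224 221 189 190 204 194 166 121  42 112 172 176
  173 171 170 170]
 [245 247 239 238 227 223 217 218 176 188 204 167 107  95  82 169 173 173
  175 174 170 167]
 [158 227 241 241 238 242 238 242 209 190 184 114 102  97 142 177 178 178
  180 181 178 172]
 [ 38  39  38  45  63  77  84  75  57 105  90  88  87  89 141 174 174 176
  177 177 177 178]
 [ 40  40  39  38  40  39  38  39  63  85  89  88  86  85 145 169 173 175
  171 172 179 182]
 [169 169 169 171 168 166 153 146  99  87  89  89  86  85 149 173 175 175
  174 172 173 174]
 [170 171 169 172 173 174 175 175 113  88  90  90  87  84 145 167 110  97
[... 1683 characters left out ...]
128 122 128 135 132 129
  130 131 125 126 123 121 115 105  85  75  70  70]
 [130 130 131 131 131 131 133 129 129 130 129 126 127 116 114 119 123 129
  131 129 122 105  84  73  67  57  53  57  55  58]
 [133 131 132 132 131 129 131 134 129 129 132 127 128 131 131 129 132 126
  123 109  94  78  58  44  43  48  49  51  51  63]
 [134 132 131 134 130 132 132 130 130 130 130 131 130 127 130 128 129 129
  121 100  76  66  52  50  53  53  51  44  51  51]
 [131 133 130 130 134 130 132 131 130 130 132 129 130 132 128 128 127 131
  120 100  77  63  62  57  53  58  61  64  62  70]
 [132 128 132 133 130 130 130 128 129 131 126 132 133 132 131 132 130 128
  121 100  79  73  76  75  75  73  75  76  73  68]]
```

Slide centre is about 50 mm out and on line, with the rod tilt about 1°. Now I'll take the rod back by the way it came.

Request:
send_rows(
  linear=[
    [0,0,0],
    [0,0,0],
    [0,0,0],
    [0,0,0],
    [0,0,0],
    [0,0,0],
    [0,0,0],
    [0,0,0],
  ],
  twist=[
    [0,0,0.9],
    [0,0,1],
    [0,0,1],
    [0,0,1],
    [0,0,1],
    [0,0,1],
    [0,0,1],
    [0,0,0.95],
  ],
  gripper=[0,0,0,0,0,0,0,0],
)

```text
time: 26.4
ee_pos: [0.5803, -0.0188, 0.3291]
tcp_rot: [-180.0, 0.1, 17.9]
wrist_force: [-0.3, 0.5, -1.6]
opening: 0.0103
grasp_force: 119.5
```

Request:
send_rows(
  linear=[
    [-0.041,0.008,0],
    [-0.041,0.008,0],
    [-0.041,0.008,0],
    [-0.04,0.0075,0],
    [-0.013,0.04,0],
    [-0.013,0.04,0],
    [-0.013,0.04,0],
    [-0.0135,0.0395,0],
  ],
  twist=[
    [0,0,0],
    [0,0,0],
    [0,0,0],
    [0,0,0],
    [0,0,0],
    [0,0,0],
    [0,0,0],
    [0,0,0],
  ],
  gripper=[0,0,0,0,0,0,0,0],
)

```text
time: 27.4
ee_pos: [0.4352, -0.2688, 0.3292]
tcp_rot: [-179.9, 0.1, 18.3]
wrist_force: [0.9, 0.5, 0.2]
opening: 0.0103
grasp_force: 119.4
```

Request:
send_rows(
  linear=[
    [0,0,0],
    [0,0,0],
    [0,0,0],
  ],
  twist=[
    [0,0,0],
    [0,0,0],
    [0,0,0],
  ],
  gripper=[0,0,0],
)

```text
time: 27.78
ee_pos: [0.4358, -0.2667, 0.3305]
tcp_rot: [-180.0, 0.0, 18.3]
wrist_force: [-0.7, -0.6, -1.2]
opening: 0.0105
grasp_force: 119.4
```

```bash
python3 -c "
from h import *
snap('w7')
o=load('w7');A=R.from_euler('xyz',o['tcp_rot'],degrees=True).as_matrix()
for t in ((.4364,-.2680,.2334),(.5049,-.2531,.2334)): print((A.T@(np.array(t)-o['ee_pos'])).round(4))
g=cv2.cvtColor(cv2.imread('pics/w7.png'),cv2.COLOR_BGR2GRAY)
print(g[140:190:3,246:264])
"
```

```text
27.775 [ 0.4358 -0.2667  0.3305] [-179.99    0.     18.32] [-0.73 -0.57 -1.23] 0.010471939746003453
[0.0002 0.0014 0.0971]
[0.0699 0.0088 0.0971]
[[169 165 162 162 165 169 169 166 159 159 164 170 171 168 165 167 170 170]
 [169 166 164 164 166 170 179 176 168 165 170 174 172 173 173 173 173 171]
 [172 168 168 168 173 175 176 178 176 174 170 171 175 174 169 166 165 169]
 [171 173 174 172 169 170 174 174 172 171 170 171 170 169 171 174 172 172]
 [172 175 176 174 170 168 165 165 169 171 168 166 171 172 175 177 174 174]
 [167 167 169 172 173 172 170 149 112 119 138 156 170 166 166 171 172 169]
 [167 168 172 170 172 178 155 109 156 189 207 195 164 170 172 172 173 173]
 [172 174 171 169 171 175 153 109 156 188 213 197 164 164 163 165 167 166]
 [169 171 175 175 171 167 137 104 154 187 214 195 158 170 171 172 171 174]
 [172 170 172 172 171 171 172 100  95 136 155 166 149 167 170 167 166 167]
 [172 171 170 170 169 169 157  91  86  87  85  86 148 170 171 167 166 168]
 [170 172 169 167 167 167 148  90  86  87  85  85 146 166 167 169 173 171]
 [170 170 172 173 175 175 132  88  85  87  85  85 145 171 174 171 169 170]
 [171 172 170 167 161 141  97  83  86  88  87  86 103 153 177 181 182 179]
 [171 148 145 124  93  84  85  87  87  87  84  84  84  90 129 135 158 169]
 [ 98 102 102 102 102 102 105 106 105 103 101 102 136 141 186 185 177 176]
 [102 102 103 103 102 102 104 106 105 104 101 101 102 103 103 101 181 185]]
```

Request:
send_rows(
  linear=[
    [0,0.001,0.03],
    [0,0,0.03],
    [0,0,0.025],
    [0,0,0.012],
    [0,0,0],
    [0.01,0.001,0],
    [0.01,0.001,0],
    [0.01,0.001,0],
  ],
  twist=[
    [0,0,0],
    [0,0,0],
    [0,0,0],
    [0,0,0],
    [0,0,0],
    [0,0,0],
    [0,0,0],
    [0,0,0],
  ],
  gripper=[0,0,0,0,0,0,0,0],
)

```text
time: 28.82
ee_pos: [0.4666, -0.2619, 0.2339]
tcp_rot: [180.0, -0.0, 18.3]
wrist_force: [-0.3, 0.3, -1.6]
opening: 0.0106
grasp_force: 119.4
```

Request:
send_rows(
  linear=[
    [0.01,0.001,0],
    [0.01,0.001,0],
    [0.01,0.001,0],
    [0.01,0.001,0],
    [0,0,0],
  ],
  twist=[
    [0,0,0],
    [0,0,0],
    [0,0,0],
    [0,0,0],
    [0,0,0],
  ],
  gripper=[0,0,0,0,0],
)

```text
time: 29.45
ee_pos: [0.5054, -0.253, 0.2333]
tcp_rot: [-180.0, 0.0, 18.3]
wrist_force: [-0.8, 0.6, -1.8]
opening: 0.0104
grasp_force: 119.4
```

```bash
python3 -c "
from h import *
snap('w8')
a=cv2.cvtColor(cv2.imread('pics/w2.png'),cv2.COLOR_BGR2GRAY);b=cv2.cvtColor(cv2.imread('pics/w8.png'),cv2.COLOR_BGR2GRAY)
print(cv2.phaseCorrelate(np.float32(a[105:170,225:300]),np.float32(b[105:170,225:300])))
print(a[160,225:300].tolist());print(b[160,225:300].tolist())
"
```

```text
29.45 [ 0.5054 -0.253   0.2333] [-1.7998e+02  2.0000e-02  1.8300e+01] [-0.78  0.63 -1.75] 0.010429682904830321
((0.6512678934335767, 0.20217410990897378), 0.9497975310572871)
[186, 182, 182, 177, 173, 174, 177, 178, 179, 182, 172, 143, 221, 223, 225, 226, 227, 226, 227, 230, 232, 232, 227, 230, 211, 180, 180, 140, 138, 181, 213, 216, 204, 187, 185, 183, 182, 184, 188, 190, 190, 188, 185, 180, 177, 168, 97, 166, 225, 224, 225, 227, 228, 228, 228, 232, 234, 233, 229, 228, 190, 187, 183, 179, 176, 175, 181, 185, 186, 183, 179, 178, 177, 178, 177]
[185, 183, 182, 178, 175, 175, 179, 180, 181, 183, 172, 162, 223, 223, 224, 225, 228, 226, 226, 230, 232, 232, 227, 230, 209, 181, 182, 137, 130, 176, 205, 220, 205, 156, 184, 184, 183, 184, 187, 190, 192, 188, 184, 182, 179, 169, 97, 175, 226, 224, 226, 227, 229, 227, 228, 233, 234, 232, 229, 229, 190, 187, 185, 179, 177, 177, 182, 186, 187, 182, 180, 179, 180, 179, 180]
```

Request:
send_rows(
  linear=[
    [0,0,0.003],
    [0,0,0.003],
    [0,0,0.002],
    [0,0,0.001],
    [0,0,0.001],
    [0,0,0.001],
    [0,0,0],
  ],
  twist=[
    [0,0,0],
    [0,0,0],
    [0,0,0],
    [0,0,0],
    [0,0,0],
    [0,0,0],
    [0,0,0],
  ],
  gripper=[0,0,0,0,0,0,0],
)

```text
time: 30.38
ee_pos: [0.5048, -0.2533, 0.2225]
tcp_rot: [-180.0, 0.0, 18.3]
wrist_force: [-0.7, -0.2, -0.6]
opening: 0.0101
grasp_force: 119.4
```

Request:
send_rows(
  linear=[
    [0,0,0.0005],
    [0,0,0.0005],
    [0,0,0],
  ],
  twist=[
    [0,0,0],
    [0,0,0],
    [0,0,0],
  ],
  gripper=[0,0,0],
  grip_force=30,
)

```text
time: 30.75
ee_pos: [0.5048, -0.2532, 0.2216]
tcp_rot: [180.0, -0.0, 18.3]
wrist_force: [0.8, -0.7, -0.3]
opening: 0.0106
grasp_force: 119.5
```

Request:
send_rows(
  linear=[
    [0,0,0],
    [0,0,0],
    [0,0,0],
    [0,0,0],
    [0,0,0],
    [0,0,0],
    [0,0,0],
    [0,0,0],
  ],
  twist=[
    [0,0,0],
    [0,0,0],
    [0,0,0],
    [0,0,0],
    [0,0,0],
    [0,0,0],
    [0,0,0],
    [0,0,0],
  ],
  gripper=[14,18,22,26,32,45,70,100],
)

```text
time: 31.75
ee_pos: [0.5048, -0.2533, 0.2216]
tcp_rot: [180.0, -0.0, 18.3]
wrist_force: [0.1, 0.1, -0.6]
opening: 0.073
grasp_force: 0.0
```

Request:
send_rows(
  linear=[
    [0,0,0],
    [0,0,0],
    [0,0,0],
    [0,0,0],
    [0,0,-0.01],
    [0,0,-0.03],
    [0,0,-0.04],
    [0,0,-0.05],
  ],
  twist=[
    [0,0,0],
    [0,0,0],
    [0,0,0],
    [0,0,0],
    [0,0,0],
    [0,0,0],
    [0,0,0],
    [0,0,0],
  ],
  gripper=[100,100,100,100,100,100,100,100],
)

```text
time: 32.75
ee_pos: [0.5044, -0.2531, 0.3531]
tcp_rot: [-180.0, 0.0, 18.3]
wrist_force: [1.1, -0.2, 1.0]
opening: 0.0853
grasp_force: 0.0
```

Request:
send_rows(
  linear=[
    [0,0,0],
    [0,0,0],
    [0,0,0],
    [0,0,0],
  ],
  twist=[
    [0,0,0],
    [0,0,0],
    [0,0,0],
    [0,0,0],
  ],
  gripper=[100,100,100,100],
)

```text
time: 33.25
ee_pos: [0.5045, -0.2531, 0.3507]
tcp_rot: [-179.9, 0.1, 18.3]
wrist_force: [0.8, -1.4, -0.2]
opening: 0.0858
grasp_force: 0.0
```

```bash
python3 - <<'E'
from h import *
snap('w9'); cur={'scene':camera('scene')[:,:,::-1].copy(),'side':camera('side')[:,:,::-1].copy()}
for n,(r,c) in {'scene':((115,150),(228,256)),'side':((136,164),(278,296))}.items():
    for im in (cv2.imread(f'pics/{n}0.png'),cur[n]):
        h=cv2.cvtColor(im,cv2.COLOR_BGR2HSV); m=cv2.inRange(h,(8,90,60),(22,255,255))[r[0]:r[1],c[0]:c[1]]
        a=np.argwhere(m); print(n,len(a),a.mean(0)+[r[0],c[0]],np.polyfit(a[:,0],a[:,1],1)[0])
    print(np.abs(cv2.imread(f'pics/{n}0.png').astype(int)-cur[n])[115:200,230:300].max(2).__gt__(40).sum())
g=cv2.cvtColor(cur['scene'],cv2.COLOR_BGR2GRAY)[245:265,265:292]; a=np.argwhere(g>150); print('disc',a.mean(0)+[245,265],len(a))
E
```

```text
33.25 [ 0.5045 -0.2531  0.3507] [-1.7993e+02  7.0000e-02  1.8270e+01] [ 0.77 -1.39 -0.23] 0.08577481083819549
scene 204 [130.49509804 240.16176471] -0.02508489283574576
scene 213 [130.58685446 240.42253521] -0.014386491643004297
347
side 139 [149.05035971 286.23021583] -0.06768974379155639
side 146 [148.97945205 286.2739726 ] -0.07061353428655996
0
disc [256.75       281.97727273] 88
```

```bash
python3 -c "
from workcell import ticket
print(ticket.job_done())"
```

```text
the job is handed in; nothing more can be done
None
```

The lens slide is out of the gap, its centre about 50 mm beyond the mouth and lying flat, and the rod is back upright on its hanger; the job is handed in after about 33 s of robot time, with no verdict returned.

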